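# Pull back the large quick coupler's sleeve to free its plug

### The job

Two metal quick couplers stand on the bench, each with a blanking plug in its mouth. On the larger one, pull the spring sleeve back along the coupler as far as it goes, away from the plug, so that the plug pops forward, then let go of the sleeve so that it snaps home by itself. Leave the sleeve of the smaller coupler alone.

Things in the scene. Friction and masses are not known exactly. Their poses are not given: they have to be found in the camera images.
- coupler_large: larger of two fixed quick couplers: level steel barrel, axis 65 mm high, on a 118 x 52 x 8 mm foot. Origin on the bench top below its axis; x runs along the axis from mouth to back, z up; axis at y = 0, z = 65 mm. Clamp post at x = 36 to 60, up to z = 85; pipe to x = 86 mm. A like one, two thirds its size, is 120 mm off or more. A joystick 200 mm high stands to its left: come over it at z > 0.3 m.
- sleeve_large (a joint): ribbed spring sleeve of the larger coupler, 36 mm diameter, from x = -40 to 0 mm at home in coupler_large, rear 7 mm a 46 mm collar: grip across at x = -20, z = 65 mm; open past 46 mm to free it. Value in m: 0 home, 0.015 full back (towards +x, the post). Spring force 3 N at 0, 10.5 N at 0.015, drives it home. Lets the plug go about 0.009 back.
- plug_large (a joint): brass blanking plug in the mouth of the larger coupler, sticking out from x = -49 to -83 mm, diameter 30 mm and less. Value in m: 0 = locked in; freed by the sleeve, a spring pops it forward (towards -x of coupler_large) to a stop at 0.016, where it stays, captive.
- sleeve_small (a joint): spring sleeve of the smaller coupler (24 mm diameter, 26 mm long), in m: 0 = home, grows as it is pulled back. To be left alone.

How it is judged:
By the outcome, as a careful person would: the job done as asked, in the order asked, and still so for the second after the job is handed in, with the robot touching nothing.
It also fails if it takes over 29 s, if anything falls off the work surface, if the arm or the gripper's body presses on something with over 40 N, if the wrist force passes 120 N, or if a joint passes its speed limit or range.

### The arm

A 6-joint arm with a two-finger parallel gripper is mounted at the origin on a cart in front of the work surface, level with it; the furniture and walls round the work are solid. World frame = base frame: x ahead of the robot, y to its left, z up, the work surface at z = 0. Lengths are in m, angles in rad, forces in N, time in s.
With the tool pointing down it reaches from about 0.35 to 0.975 m from the base axis. Payload 4.9 kg.
Tool frame: the origin (TCP) lies on the centre line of the jaws, within the pads' length; the fingertips stand 14 mm ahead of it and the grasp point (between the pads) lies 5 mm behind it; z points along the fingers, y is the line along which they close (so a half turn about z gives the same grasp; the last joint's range is limited). The gripper opens to 85 mm and grips with 20 to 120 N. Pads are 22 mm wide; open, the fingers measure 114 mm over their backs; the gripper's body (76 mm by 85 mm) begins 54 mm behind the grasp point. The pads swing forward as they close: fully open they stand 13 mm farther back than shut.
Start: joints at [1.042, 0.053, 1.613, -0, 1.476, -0.119], TCP at [0.249, 0.573, 0.245] pointing down, gripper open.
Joint ranges: [-3.01, 3.01], [-1.01, 2.22], [0.06, 2.58], [-1.02, 4.17], [0.09, 2.62], [-3.14, 3.14]. Speed limits (rad/s): [2.57, 2.57, 3.14, 3.14, 3.14, 3.14].

### API

Orientations are given as a unit quaternion [w, x, y, z].
In Python, from cell import r gives the robot as it stands.
- The arm moves only by the tool apply_moves, never from a script. Its argument "series" is a list of rows, each an object of numbers: "x", "y", "z": the shift along the world's x, y, z in m; "wx", "wy", "wz": the turn, a rotation vector about the world's x, y, z in rad. In form: [{"x": .., "y": .., "z": .., "wx": .., "wy": .., "wz": ..}, ...]. A call has 1 to 12 rows; each row shifts and turns the commanded pose from where the row before left it; what a row does not reach is not made up. A row lasts 1/10 s, in which the tool goes at most 50 mm and 8.59 degrees, less where a joint would pass 70% of its speed; a pose out of reach is approached as far as the arm can. A call with a gripper value outside its range is refused whole. "hand" is the opening, from 0 (shut) to 1 (fully open), set as the call begins (left out, the last holds). The fingers move at their own pace and stop on an object; "newtons" is the grip in N (left out, the last holds). Time passes only in rows, so rows that do not move let the fingers close. It gives the time, the measured TCP pose, the force, the opening and the grip force at its end, in the units of the state.
- r.sense(): the state, without advancing time (a new reading comes with each control period).
- r.camera(name): name is "scene" or "top" or "wrist"; returns a dict with "image" (400x640x3 uint8, red, green, blue), "intrinsics" (3x3 intrinsics, pixels), "pose" (4x4, takes a point from camera to world coordinates). Camera axes: x right, y up, looking along -z (the intrinsics and any distortion apply to the point x, -y, -z); pixel columns grow to the right and rows downward; lengths in m; the calibration is good to about 2 mm. A picture is of the moment at which its call begins. There is no depth.
- r.sign_off(): hands the job in; it is judged then, once.
The state is a dict: "clock": time; "joint_pos": joint angles; "qd": joint speeds; "tau": joint torques, N m; "eef_pos": TCP position; "orientation": TCP orientation; "force": force on the tool from outside, world axes, zero at the start; "wrist_torque": the same for the moment, N m; "finger_gap": finger opening in m; "gripper_force": force on a finger pad.
Only numpy, scipy, OpenCV 4.12 (cv2) and the standard library are available. Lean on these libraries where they do the work, as an engineer would, in place of code of your own. Each camera call takes 0.05 s, during which the arm holds its last target. There are 200 camera calls.

## Working session

There is one attempt and no reset: what is moved stays moved. The work goes in short steps, Python scripts to look and compute and a tool call to move; the robot and the scene stay as the last step left them, time stands still between calls to the robot, and variables do not carry over. Pictures are saved under pics/ and viewed, at most 10 in all, crops included, and the job is handed in when it is done.

Besides the shell and the picture viewer there is one more tool, called after "Emit:" as name(argument=value, ...), one argument or row to a line, values as JSON. apply_moves: Moves the arm, as the interface text tells. Its arguments: {"type":"object","properties":{"series":{"type":"array"},"hand":{"type":"number"},"newtons":{"type":"number"}},"required":["series"]}

```bash
mkdir -p pics; python3 - <<'E'
from cell import r
import cv2,pickle
d={}
for n in("scene","top"):
    c=r.camera(n);d[n]=c;cv2.imwrite(f"pics/{n}0.png",c["image"][:,:,::-1])
    print(n,c["intrinsics"],c["pose"])
pickle.dump(d,open("c0.pkl","wb"))
s=r.sense();print(s["clock"],s["eef_pos"],s["orientation"])
E
```

```text
scene [[467.51394181   0.         309.25583283]
 [  0.         467.51394181 197.99247264]
 [  0.           0.           1.        ]] [[-0.67655019  0.5191112  -0.52230585  0.09973541]
 [-0.73639509 -0.47552257  0.48124896  0.27282967]
 [ 0.00145351  0.71021254  0.70398582  0.68004833]
 [ 0.          0.          0.          1.        ]]
top [[417.62170101   0.         316.3055709 ]
 [  0.         417.62170101 196.64867795]
 [  0.           0.           1.        ]] [[-0.00908892  0.99717576 -0.0745513   0.49653614]
 [-0.99928566 -0.00632262  0.03725835 -0.12076082]
 [ 0.03668177  0.07483669  0.99652091  0.91011308]
 [ 0.          0.          0.          1.        ]]
0.1 [0.24874834 0.57277461 0.24419035] [-2.80824158e-04  2.03469498e-01  9.79080849e-01 -8.80987994e-04]
```

View pics/scene0.png

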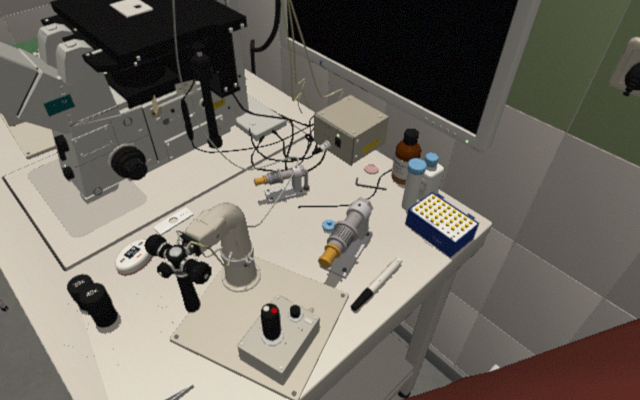

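View pics/top0.png

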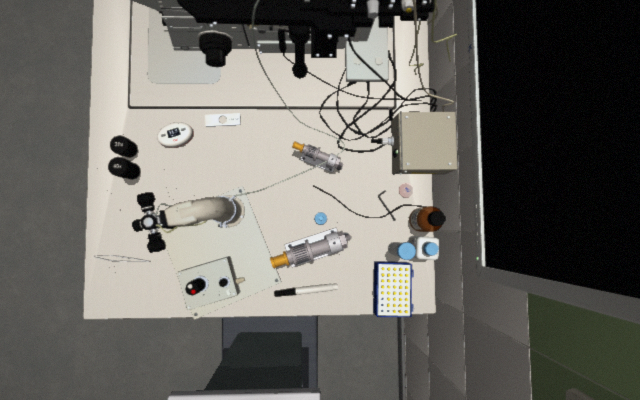

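The larger coupler is at about (310,250) in top and (345,235) in scene, with its mouth (brass plug) at the left in top. The smaller one is at (317,157) in top. I'll enlarge both views of the larger one.

```bash
python3 - <<'E'
import cv2,pickle,numpy as np
d=pickle.load(open("c0.pkl","rb"))
a=d["top"]["image"][215:285,255:365,::-1];b=d["scene"]["image"][190:280,300:400,::-1]
cv2.imwrite("pics/t1.png",cv2.resize(a,None,fx=7,fy=7,interpolation=2))
cv2.imwrite("pics/s1.png",cv2.resize(b,None,fx=6,fy=6,interpolation=2))
E
```

```text
(no output)
```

View pics/t1.png

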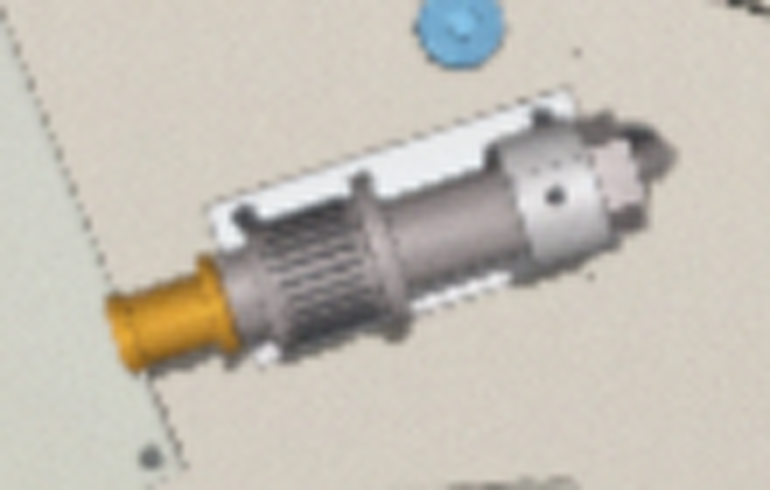

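View pics/s1.png

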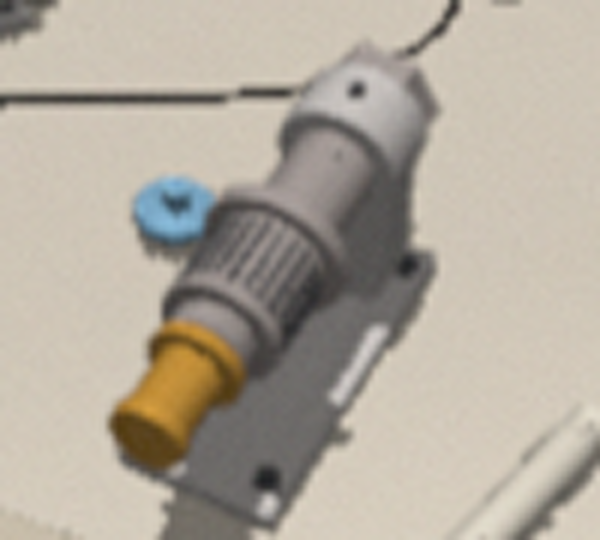

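In top, the axis runs in the crop from the plug front (120,334), through the flange (222,302) and collar (383,257), to the barrel (455,233). In scene: plug front (148,442), flange (197,362), collar (275,230), clamp (358,130).

```bash
cat > h.py <<'E'
import numpy as np
def ray(c,u,v):
    K,P=c["intrinsics"],c["pose"]
    d=np.linalg.inv(K)@[u,v,1];return P[:3,3],P[:3,:3]@(d*[1,-1,-1])
def onz(c,u,v,z):
    o,d=ray(c,u,v);return o+d*(z-o[2])/d[2]
def proj(c,p):
    q=c["pose"][:3,:3].T@(np.asarray(p)-c["pose"][:3,3])*[1,-1,-1]
    q=c["intrinsics"]@q;return q[:2]/q[2]
E
python3 - <<'E'
import pickle,numpy as np
from h import *
from scipy.optimize import least_squares as ls
d=pickle.load(open("c0.pkl","rb"))
T=[(-83,120,334),(-49,222,302),(-3.5,383,257)]
S=[(-83,148,442),(-49,197,362),(-3.5,275,230)]
obs=[("top",x,255+u/7,215+v/7) for x,u,v in T]+[("scene",x,300+u/6,190+v/6) for x,u,v in S]
for n,x,u,v in obs: print(n,x,onz(d[n],u,v,.065).round(4))
def pt(p,x): return [p[0]+np.cos(p[2])*x/1e3,p[1]+np.sin(p[2])*x/1e3,.065]
for sel in(("top",),("scene",),("top","scene")):
    f=lambda p:np.concatenate([proj(d[n],pt(p,x))-[u,v] for n,x,u,v in obs if n in sel])
    s=ls(f,[.38,-.12,-1.3]);print(sel,s.x,np.degrees(s.x[2]),s.fun.round(1))
p=s.x;g=pt(p,-20);print("grip",g)
from cell import r
st=r.sense();print(st["clock"],st["joint_pos"])
from scipy.spatial.transform import Rotation as R
q=st["orientation"];print(R.from_quat([*q[1:],q[0]]).as_matrix().round(3))
E
```

```text
top -83 [ 0.4279 -0.0628  0.065 ]
top -49 [ 0.4366 -0.0919  0.065 ]
top -3.5 [ 0.4489 -0.1381  0.065 ]
scene -83 [ 0.4266 -0.0629  0.065 ]
scene -49 [ 0.4374 -0.0923  0.065 ]
scene -3.5 [ 0.457  -0.1438  0.065 ]
('top',) [ 0.44988284 -0.14112557 -1.29968981] -74.46674092908242 [-0.8  0.1  1.  -0.1 -0.2 -0. ]
('scene',) [ 0.45556564 -0.14185466 -1.22270189] -70.05565787052875 [ 0.1 -0.6  0.8 -1.6 -1.   2.4]
('top', 'scene') [ 0.45291583 -0.14132795 -1.25530667] -71.92377439431323 [-0.2  0.4  1.4 -0.6 -0.1 -1.5 -0.5 -0.1  0.9 -0.9 -0.2  3.3]
grip [np.float64(0.44671019165355774), np.float64(-0.12231506124013608), 0.065]
0.1 [ 1.04199370e+00  5.32740947e-02  1.61416669e+00 -2.84659912e-05
  1.47600098e+00 -1.18999224e-01]
[[-0.917  0.398 -0.001]
 [ 0.398  0.917 -0.002]
 [ 0.    -0.002 -1.   ]]
```

Emit:
apply_moves(
  series=[
    {"z": 0.04},
    {"z": 0.04},
    {"x": 0.01,"y": -0.045,"wz": -0.07},
    {"x": 0.013,"y": -0.046,"wz": -0.07},
    {"x": 0.013,"y": -0.046,"wz": -0.07},
    {"x": 0.013,"y": -0.046,"wz": -0.07},
    {"x": 0.013,"y": -0.046,"wz": -0.07},
    {"x": 0.013,"y": -0.046,"wz": -0.07},
    {"x": 0.013,"y": -0.046,"wz": -0.07},
    {"x": 0.013,"y": -0.046,"wz": -0.07},
    {"x": 0.013,"y": -0.046,"wz": -0.07},
    {"x": 0.013,"y": -0.046,"wz": -0.07},
  ],
  hand=1,
)

```text
$.series[0]: bad value
```

Emit:
apply_moves(
  series=[
    {"x": 0,"y": 0,"z": 0.04,"wx": 0,"wy": 0,"wz": 0},
    {"x": 0,"y": 0,"z": 0.04,"wx": 0,"wy": 0,"wz": 0},
    {"x": 0.01,"y": -0.045,"z": 0,"wx": 0,"wy": 0,"wz": -0.07},
    {"x": 0.013,"y": -0.046,"z": 0,"wx": 0,"wy": 0,"wz": -0.07},
    {"x": 0.013,"y": -0.046,"z": 0,"wx": 0,"wy": 0,"wz": -0.07},
    {"x": 0.013,"y": -0.046,"z": 0,"wx": 0,"wy": 0,"wz": -0.07},
    {"x": 0.013,"y": -0.046,"z": 0,"wx": 0,"wy": 0,"wz": -0.07},
    {"x": 0.013,"y": -0.046,"z": 0,"wx": 0,"wy": 0,"wz": -0.07},
    {"x": 0.013,"y": -0.046,"z": 0,"wx": 0,"wy": 0,"wz": -0.07},
    {"x": 0.013,"y": -0.046,"z": 0,"wx": 0,"wy": 0,"wz": -0.07},
    {"x": 0.013,"y": -0.046,"z": 0,"wx": 0,"wy": 0,"wz": -0.07},
    {"x": 0.013,"y": -0.046,"z": 0,"wx": 0,"wy": 0,"wz": -0.07},
  ],
  hand=1,
)

```text
clock: 1.3
eef_pos: [0.3758, 0.1124, 0.325]
orientation: [0.0, 0.528, 0.849, 0.0]
force: [0.8, -0.3, 0.2]
finger_gap: 0.0856
gripper_force: 0.0
```

Emit:
apply_moves(
  series=[
    {"x": 0.014,"y": -0.047,"z": 0,"wx": 0,"wy": 0,"wz": -0.04},
    {"x": 0.014,"y": -0.047,"z": 0,"wx": 0,"wy": 0,"wz": -0.04},
    {"x": 0.014,"y": -0.047,"z": 0,"wx": 0,"wy": 0,"wz": -0.04},
    {"x": 0.014,"y": -0.047,"z": 0,"wx": 0,"wy": 0,"wz": -0.04},
    {"x": 0.015,"y": -0.046,"z": 0,"wx": 0,"wy": 0,"wz": 0},
    {"x": 0,"y": 0,"z": -0.05,"wx": 0,"wy": 0,"wz": 0},
    {"x": 0,"y": 0,"z": -0.05,"wx": 0,"wy": 0,"wz": 0},
    {"x": 0,"y": 0,"z": 0,"wx": 0,"wy": 0,"wz": 0},
    {"x": 0,"y": 0,"z": 0,"wx": 0,"wy": 0,"wz": 0},
  ],
)

```text
clock: 2.2
eef_pos: [0.4464, -0.1195, 0.2249]
orientation: [-0.001, 0.593, 0.805, -0.0]
force: [1.0, 0.2, 1.8]
finger_gap: 0.0856
gripper_force: 0.0
```

```bash
python3 - <<'E'
from cell import r
import cv2,pickle
c=r.camera("wrist");pickle.dump(c,open("w1.pkl","wb"))
cv2.imwrite("pics/w1.png",c["image"][:,:,::-1])
s=r.sense();print(s["clock"],s["eef_pos"],s["orientation"],c["pose"])
E
```

```text
2.25 [ 0.44795154 -0.11998416  0.2276881 ] [1.41618541e-03 5.92914472e-01 8.05264147e-01 2.79078326e-04] [[ 0.95494162 -0.28654441 -0.07732267  0.4270496 ]
 [ 0.2967908   0.92080489  0.25304857 -0.05539115]
 [-0.00131056 -0.26459527  0.96435866  0.35387292]
 [ 0.          0.          0.          1.        ]]
```

View pics/w1.png

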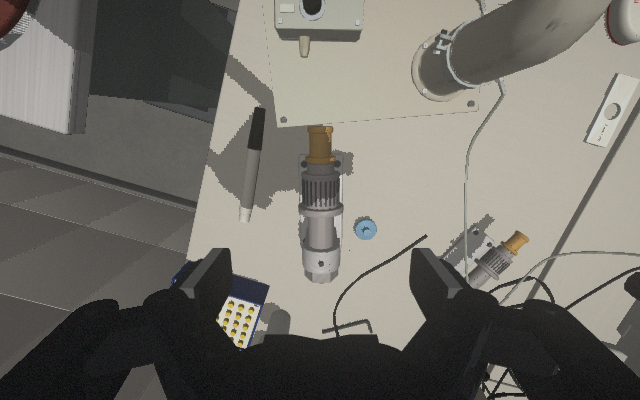

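The wrist view shows the coupler axis near vertical in the image: plug front (319,126), flange (320,160), collar (320.5,211), clamp (321,262).

```bash
python3 - <<'E'
import cv2,pickle
c=pickle.load(open("w1.pkl","rb"))
cv2.imwrite("pics/w2.png",cv2.resize(c["image"][115:290,285:375,::-1],None,fx=3.4,fy=3.4,interpolation=2))
E
```

```text
(no output)
```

View pics/w2.png

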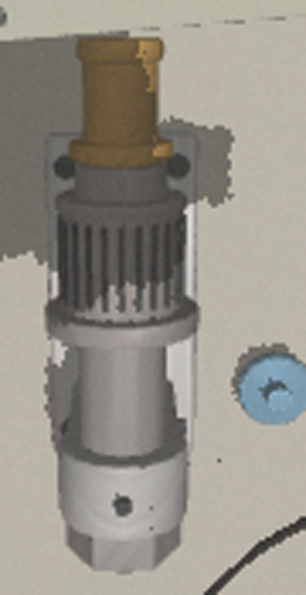

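```bash
python3 - <<'E'
import pickle,numpy as np
from h import *
from scipy.optimize import least_squares as ls
c=pickle.load(open("w1.pkl","rb"))
W=[(-81,120,48),(-51,121,152),(-38,120.5,208),(-3.5,122.3,317)]
f=lambda p:np.concatenate([proj(c,[p[0]+np.cos(p[2])*x/1e3,p[1]+np.sin(p[2])*x/1e3,.065])-[285+u/3.4,115+v/3.4] for x,u,v in W])
s=ls(f,[.45,-.14,-1.27]);p=s.x;print(p,np.degrees(p[2]),s.fun.round(1))
a=np.array([np.cos(p[2]),np.sin(p[2])]);print("grip",p[:2]-.02*a,a)
from cell import r
st=r.sense();q=st["orientation"];print("tool y deg",2*np.degrees(np.arctan2(q[2],q[1]))-90,st["eef_pos"])
E
```

```text
[ 0.45374723 -0.14123431 -1.26148348] -72.27767933888046 [-0.   0.2 -0.1  1.5  0.2 -1.7 -0.1 -0. ]
grip [ 0.44765915 -0.12218345] [ 0.30440417 -0.95254297]
tool y deg 17.27170835960601 [ 0.44795154 -0.11998416  0.2276881 ]
```

Emit:
apply_moves(
  series=[
    {"x": 0,"y": -0.002,"z": -0.045,"wx": 0,"wy": 0,"wz": 0.006},
    {"x": 0,"y": 0,"z": -0.045,"wx": 0,"wy": 0,"wz": 0},
    {"x": 0,"y": 0,"z": -0.035,"wx": 0,"wy": 0,"wz": 0},
    {"x": 0,"y": 0,"z": -0.025,"wx": 0,"wy": 0,"wz": 0},
    {"x": 0,"y": 0,"z": -0.015,"wx": 0,"wy": 0,"wz": 0},
    {"x": 0,"y": 0,"z": 0,"wx": 0,"wy": 0,"wz": 0},
    {"x": 0,"y": 0,"z": 0,"wx": 0,"wy": 0,"wz": 0},
  ],
)

```text
clock: 2.95
eef_pos: [0.4497, -0.1227, 0.0637]
orientation: [0.003, 0.59, 0.807, 0.001]
force: [0.2, 0.6, 0.1]
finger_gap: 0.0857
gripper_force: 0.0
```

```bash
python3 - <<'E'
from cell import r
import cv2,numpy as np
w=r.camera("wrist")["image"][:,:,::-1];t=r.camera("scene")["image"][170:290,290:410,::-1]
cv2.imwrite("pics/m1.png",np.hstack([w[:, 140:500],cv2.resize(t,(400,400),interpolation=2)]))
s=r.sense();print(s["clock"],s["eef_pos"],s["force"])
E
```

```text
3.05 [ 0.44949979 -0.12270048  0.06356325] [-0.85592944  0.4883698   1.13682688]
```

View pics/m1.png

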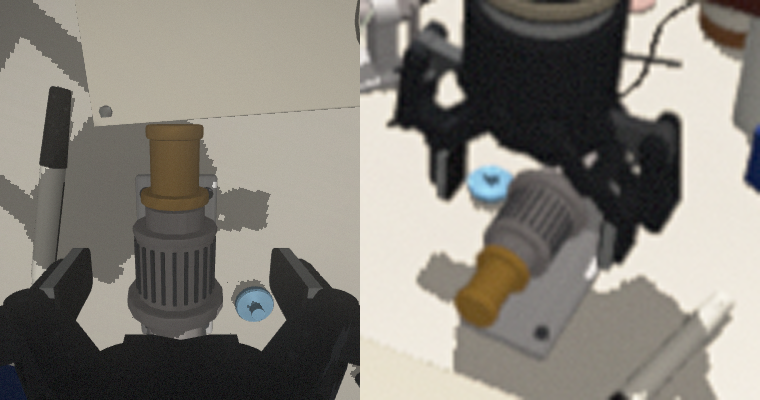

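The sleeve is about 2 mm left of the midpoint between the jaws. I'll correct that, move a little away from the collar, and close.

Emit:
apply_moves(
  series=[
    {"x": -0.0025,"y": 0.0015,"z": -0.002,"wx": 0,"wy": 0,"wz": 0},
    {"x": 0,"y": 0,"z": 0,"wx": 0,"wy": 0,"wz": 0},
  ],
)

```text
clock: 3.25
eef_pos: [0.4448, -0.1203, 0.0591]
orientation: [0.001, 0.591, 0.807, 0.0]
force: [-0.1, 0.5, 0.1]
finger_gap: 0.0857
gripper_force: 0.0
```

Emit:
apply_moves(
  series=[
    {"x": 0,"y": 0,"z": 0,"wx": 0,"wy": 0,"wz": 0},
    {"x": 0,"y": 0,"z": 0,"wx": 0,"wy": 0,"wz": 0},
    {"x": 0,"y": 0,"z": 0,"wx": 0,"wy": 0,"wz": 0},
    {"x": 0,"y": 0,"z": 0,"wx": 0,"wy": 0,"wz": 0},
    {"x": 0,"y": 0,"z": 0,"wx": 0,"wy": 0,"wz": 0},
    {"x": 0,"y": 0,"z": 0,"wx": 0,"wy": 0,"wz": 0},
    {"x": 0,"y": 0,"z": 0,"wx": 0,"wy": 0,"wz": 0},
    {"x": 0,"y": 0,"z": 0,"wx": 0,"wy": 0,"wz": 0},
  ],
  hand=0.3,
  newtons=45,
)

```text
clock: 4.05
eef_pos: [0.446, -0.1198, 0.0589]
orientation: [0.001, 0.591, 0.807, 0.002]
force: [4.6, 3.3, -1.1]
finger_gap: 0.0348
gripper_force: 45.9
```

Gripped at a gap of about 36 mm. Now I'll pull along (0.30,-0.95).

Emit:
apply_moves(
  series=[
    {"x": 0.0006,"y": -0.0019,"z": 0,"wx": 0,"wy": 0,"wz": 0},
    {"x": 0.0006,"y": -0.0019,"z": 0,"wx": 0,"wy": 0,"wz": 0},
    {"x": 0.0006,"y": -0.0019,"z": 0,"wx": 0,"wy": 0,"wz": 0},
    {"x": 0.0006,"y": -0.0019,"z": 0,"wx": 0,"wy": 0,"wz": 0},
    {"x": 0.0006,"y": -0.0019,"z": 0,"wx": 0,"wy": 0,"wz": 0},
    {"x": 0.0006,"y": -0.0019,"z": 0,"wx": 0,"wy": 0,"wz": 0},
    {"x": 0,"y": 0,"z": 0,"wx": 0,"wy": 0,"wz": 0},
  ],
)

```text
clock: 4.75
eef_pos: [0.4491, -0.1298, 0.0588]
orientation: [-0.001, 0.591, 0.807, 0.003]
force: [2.2, 9.2, 3.3]
finger_gap: 0.0346
gripper_force: 46.3
```

Emit:
apply_moves(
  series=[
    {"x": 0.0003,"y": -0.00095,"z": 0,"wx": 0,"wy": 0,"wz": 0},
    {"x": 0.0003,"y": -0.00095,"z": 0,"wx": 0,"wy": 0,"wz": 0},
    {"x": 0.0003,"y": -0.00095,"z": 0,"wx": 0,"wy": 0,"wz": 0},
    {"x": 0,"y": 0,"z": 0,"wx": 0,"wy": 0,"wz": 0},
  ],
)

```text
clock: 5.15
eef_pos: [0.45, -0.1323, 0.0588]
orientation: [-0.001, 0.591, 0.807, 0.003]
force: [2.3, 10.3, 4.3]
finger_gap: 0.0349
gripper_force: 46.4
```

Emit:
apply_moves(
  series=[
    {"x": 0.0003,"y": -0.00095,"z": 0,"wx": 0,"wy": 0,"wz": 0},
    {"x": 0,"y": 0,"z": 0,"wx": 0,"wy": 0,"wz": 0},
  ],
)

```text
clock: 5.35
eef_pos: [0.4502, -0.1331, 0.0588]
orientation: [-0.001, 0.591, 0.807, 0.003]
force: [1.6, 10.1, 5.2]
finger_gap: 0.0347
gripper_force: 46.4
```

Emit:
apply_moves(
  series=[
    {"x": 0.0003,"y": -0.00095,"z": 0,"wx": 0,"wy": 0,"wz": 0},
    {"x": 0,"y": 0,"z": 0,"wx": 0,"wy": 0,"wz": 0},
  ],
)

```text
clock: 5.55
eef_pos: [0.4505, -0.1339, 0.0588]
orientation: [-0.001, 0.591, 0.807, 0.003]
force: [1.8, 11.6, 5.2]
finger_gap: 0.0344
gripper_force: 46.5
```

Emit:
apply_moves(
  series=[
    {"x": 0.0003,"y": -0.00095,"z": 0,"wx": 0,"wy": 0,"wz": 0},
    {"x": 0,"y": 0,"z": 0,"wx": 0,"wy": 0,"wz": 0},
  ],
)

```text
clock: 5.75
eef_pos: [0.4506, -0.1342, 0.0588]
orientation: [-0.002, 0.591, 0.807, 0.003]
force: [0.9, 14.6, 6.8]
finger_gap: 0.0347
gripper_force: 46.7
```

```bash
python3 - <<'E'
from cell import r
import cv2,numpy as np
w=r.camera("wrist")["image"][:,:,::-1];t=r.camera("scene")["image"][170:290,290:410,::-1]
cv2.imwrite("pics/m2.png",np.hstack([w[:, 140:500],cv2.resize(t,(400,400),interpolation=2)]))
E
```

```text
(no output)
```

View pics/m2.png

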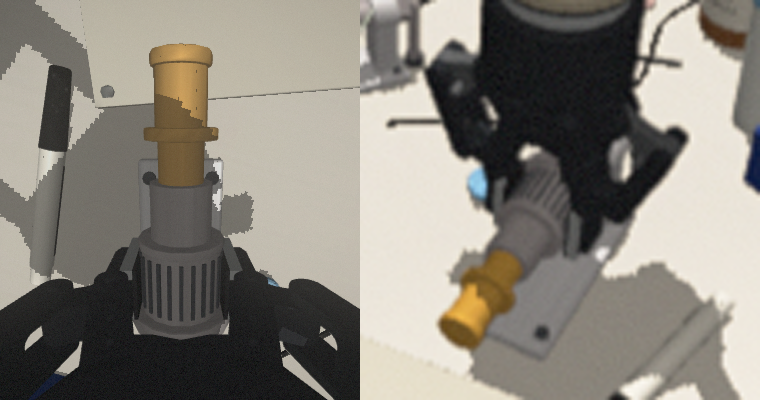

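The plug has popped forward, and the motion is stalling as the force rises, so the sleeve is at its stop. I'll press once more to be sure, then release.

Emit:
apply_moves(
  series=[
    {"x": 0.0003,"y": -0.00095,"z": 0,"wx": 0,"wy": 0,"wz": 0},
    {"x": 0,"y": 0,"z": 0,"wx": 0,"wy": 0,"wz": 0},
  ],
)

```text
clock: 6.05
eef_pos: [0.4505, -0.1342, 0.0588]
orientation: [-0.003, 0.591, 0.807, 0.004]
force: [0.4, 17.4, 7.9]
finger_gap: 0.0345
gripper_force: 46.9
```

Emit:
apply_moves(
  series=[
    {"x": 0,"y": 0,"z": 0,"wx": 0,"wy": 0,"wz": 0},
    {"x": 0,"y": 0,"z": 0,"wx": 0,"wy": 0,"wz": 0},
    {"x": 0,"y": 0,"z": 0,"wx": 0,"wy": 0,"wz": 0},
    {"x": 0,"y": 0,"z": 0,"wx": 0,"wy": 0,"wz": 0},
    {"x": 0,"y": 0,"z": 0,"wx": 0,"wy": 0,"wz": 0},
    {"x": 0,"y": 0,"z": 0,"wx": 0,"wy": 0,"wz": 0},
    {"x": 0,"y": 0,"z": 0,"wx": 0,"wy": 0,"wz": 0},
    {"x": 0,"y": 0,"z": 0,"wx": 0,"wy": 0,"wz": 0},
  ],
  hand=1,
)

```text
clock: 6.85
eef_pos: [0.4503, -0.1384, 0.0584]
orientation: [0.0, 0.591, 0.807, 0.0]
force: [-0.2, -0.2, 0.6]
finger_gap: 0.0854
gripper_force: 0.0
```

Free and touching nothing. Next I'll rise clear and check.

Emit:
apply_moves(
  series=[
    {"x": 0,"y": 0,"z": 0.02,"wx": 0,"wy": 0,"wz": 0},
    {"x": 0,"y": 0,"z": 0.04,"wx": 0,"wy": 0,"wz": 0},
    {"x": 0,"y": 0,"z": 0.04,"wx": 0,"wy": 0,"wz": 0},
    {"x": 0,"y": 0,"z": 0.04,"wx": 0,"wy": 0,"wz": 0},
    {"x": 0,"y": 0,"z": 0.03,"wx": 0,"wy": 0,"wz": 0},
    {"x": 0,"y": 0,"z": 0,"wx": 0,"wy": 0,"wz": 0},
    {"x": 0,"y": 0,"z": 0,"wx": 0,"wy": 0,"wz": 0},
  ],
)

```text
clock: 7.55
eef_pos: [0.4505, -0.1385, 0.229]
orientation: [0.001, 0.591, 0.807, 0.0]
force: [0.0, -0.5, -1.1]
finger_gap: 0.0852
gripper_force: 0.0
```

```bash
python3 - <<'E'
from cell import r
import cv2,numpy as np
w=r.camera("wrist")["image"][80:280,:,::-1][:,270:400];t=r.camera("scene")["image"][150:290,240:410,::-1]
cv2.imwrite("pics/m3.png",np.hstack([cv2.resize(w,(312,480),interpolation=2),cv2.resize(t,(480,480),interpolation=2)]))
E
```

```text
(no output)
```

View pics/m3.png

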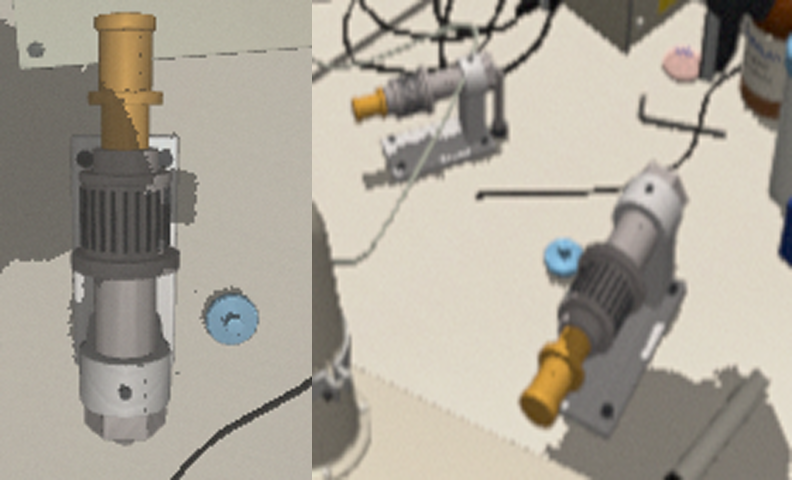

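The sleeve is back home (collar at (125,262), the same spacing to the clamp as before). The plug stands out at its stop and the small coupler is untouched.

```bash
python3 -c "
from cell import r
print(r.sign_off())"
```

```text
the job is handed in; nothing more can be done
None
```

The larger coupler's sleeve was pulled back to its stop, the plug popped forward, and the released sleeve snapped home; the smaller coupler was not touched, and the job is handed in (about 7.7 s of robot time).

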